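# Find the pitch-comb leaf that fits the lead screw

## Robot

A 6-joint arm with a two-finger parallel gripper is mounted at the origin on the work surface. World frame = base frame: x ahead of the robot, y to its left, z up, the work surface at z = 0. Lengths are in mm, angles in rad, forces in N, time in s.
With the tool pointing down it reaches from about 350 to 975 mm from the base axis. Payload 7.1 kg.
Tool frame: the origin (TCP) lies midway between the tips of the shut fingers; the grasp point (between the pads) lies 19 mm behind it (ctrl.grip_depth is the distance from the TCP to the grasp point, in mm); z points along the fingers, y is the line along which they close (so a half turn about z gives the same grasp; the last joint's range is limited). The gripper opens to 88 mm and grips with 3 to 60 N. Pads are 20 mm wide; open, the fingers measure 115 mm over their backs; the gripper's body (75 mm by 178 mm) begins 61 mm behind the grasp point.
Start: joints at [-1.24, 0.423, 1.63, -0, 1.089, -0.019], TCP at [214.21, -587.127, 222.675] pointing down, gripper open.
Joint ranges: [-3, 3], [-0.9, 2.11], [0.09, 2.58], [-1.31, 4.45], [0.11, 2.69], [-2.54, 2.54]. Speed limits (rad/s): [2.39, 2.39, 3.01, 3.14, 3.14, 3.14].

## Interface

Orientations are given as a rotation vector (axis times angle).
In Python, from workcell import ctrl, cams gives the robot as it stands.
- The arm moves only by the tool move_arm, never from a script. Its argument "steps" is a list of rows, each a list of 3 entries, a list of its own where there are three numbers: the shift along the tool's x, y, z in units of 25 mm (1.0 is 25 mm), then the turn about the tool's z in units of 5 degrees (1.0 is 5 degrees), then the closure, from 0 (fully open) to 1 (shut). A call has 1 to 20 rows; each row shifts and turns the commanded pose from where the row before left it, along the tool's axes as they then stand; what a row does not reach is not made up. A row lasts 1/12 s, in which the tool goes at most 41.7 mm and 7.16 degrees, less where a joint would pass 70% of its speed; a pose out of reach is approached as far as the arm can. A call is refused whole if a number of a shift passes 1 or a number of a turn 1, either way. A call with a gripper value outside its range is refused whole. The fingers move at their own pace and stop on an object; the grip force is fixed at half the most. Time passes only in rows, so rows that do not move let the fingers close. It gives the time, the measured TCP pose, the force, the opening and the grip force at its end, in the units of the state.
- ctrl.get_obs(): the state, without advancing time (a new reading comes with each control period).
- cams.get_image(name): name is "scene" or "side" or "wrist"; returns a dict with "image" (384x512x3 uint8, red, green, blue), "camera_matrix" (3x3 intrinsics, pixels), "xyz" and "rotation" of the camera in the world; the wrist camera has in their place "mount" (4x4, takes a point from camera to tool coordinates, whose origin is the TCP and whose axes are the flange's). Camera axes: x right, y down, z forward; pixel columns grow to the right and rows downward; lengths in mm; the calibration is good to about 2 mm. A picture is of the moment at which its call begins: read the wrist's pose just before it. There is no depth.
- ctrl.close_job(): hands the job in; it is judged then, once.
Trained networks look in the newest picture that a camera, given by its name, has taken for a name from the list of things; names that differ only in an ending like _2 or _b are one class to them, and where a whole thing is asked for, a point or a joint stands for the part that bears it (a point fixed in the world has none). Each returns a list of dicts, best first, with "p" (0 to 1); they miss things now and then, are a little off and sometimes report something else, mostly with a low value. They report only what shows in the picture. A call takes as long as a camera call. They do not tell look-alikes from the thing itself.
- cams.boxes_of(camera, thing): "rect" ([centre column, centre row, width, height] in pixels, round what is visible of it).
- cams.cut_out(camera, thing): "pixels" (384x512 bool, what is visible of it) and "rect" ([centre column, centre row, width, height] in pixels, round what is visible of it).
The state is a dict: "t": time; "qpos": joint angles; "qvel": joint speeds; "joint_torque": joint torques, N m; "ee_pos": TCP position; "orientation": TCP orientation; "ft_force": force on the tool from outside, world axes, zero at the start; "moment": the same for the moment, N m; "width": finger opening in mm; "grasp_force": force on a finger pad.
Only numpy, scipy, OpenCV 4.12 (cv2) and the standard library are available. Lean on these libraries where they do the work, as an engineer would, in place of code of your own. Each camera call takes 0.05 s, during which the arm holds its last target. There are 200 camera calls.

## Task

Try the three pitch-comb leaves on the thread of the lead screw in the red blocks, pressing only gently (a few newtons, never over 40 N), until you find the one whose teeth go fully home in the thread. Lower that leaf fully home by hand, about the middle of the screw, and leave it sitting upright there, released; the other two must end standing upright on the bench mat. Do not tip a leaf over, and leave the circuit board, screwdriver and meter where they are.

Things in the scene. Friction and masses are not known exactly. Their poses are not given: they have to be found in the camera images.
- bed: Fixed base plate 230 (x) by 180 (y) by 12 with three parallel lead screws along local y in clamp blocks. Origin: plate underside, below the middle of the screw in RED blocks (the one to gauge); spares in grey blocks 80 and 155 along +x. Screw axis 40 above the table, diameter 36. Blocks: 66 to 82 either side of the middle (y), tops 66 high, 50 wide (x). Rigid.
- bed_crest (a point): Middle of the free length of the screw in the red blocks, at thread-crest height (58 above the table); y along the screw, z up. Thread 5 deep, crests 3 wide. The three screws have pitch 8, 9 and 10; which one lies here, and where along y its grooves are, changes every time and is not reported.
- leaf_a: Loose comb leaf, yellow grip tab, about 180 g, a bridge on four feet, 55 (x) by 84 (y) by 74 high. Origin: underside centre, at the feet; y along the comb, x across. At each end (y = +-39) a fork 6 thick (y), 55 wide (x), 41 clear between its legs, saddle pads in its corners (0.4 off the screw when home), straddles the screw. The leaves differ in colour, tooth width and unmarked pitch (8, 9, 10).
- leaf_a_grip (a point): Where to pinch leaf_a: on its tab, 60 above the feet. Tab 10 thick (x) by 32 (y), from 34 to 74 above the feet. Axes as leaf_a.
- leaf_a_edge (a point): Middle of the lower edge of leaf_a's comb bar, 25 above the feet. Fully home it rests on the thread crests, level with bed_crest; with the wrong pitch, or teeth standing on crests, it stays 4 to 5 mm higher. In the matching grooves the teeth have about 0.7 mm play either way along the screw.
- comb_a: Steel comb of leaf_a, a rigid part of it, same origin and axes: bar 10 (x) by 72 (y), 25 to 35 above the feet, with 7 evenly pitched round-tipped teeth hanging 4.6 below it. Pressing it with over 40 N counts as damage.
- leaf_b: Loose comb leaf, blue grip tab, about 180 g, a bridge on four feet, 55 (x) by 84 (y) by 74 high. Origin: underside centre, at the feet; y along the comb, x across. At each end (y = +-39) a fork 6 thick (y), 55 wide (x), 41 clear between its legs, saddle pads in its corners (0.4 off the screw when home), straddles the screw. The leaves differ in colour, tooth width and unmarked pitch (8, 9, 10).
- leaf_b_grip (a point): Where to pinch leaf_b: on its tab, 60 above the feet. Tab 10 thick (x) by 32 (y), from 34 to 74 above the feet. Axes as leaf_b.
- leaf_b_edge (a point): Middle of the lower edge of leaf_b's comb bar, 25 above the feet. Fully home it rests on the thread crests, level with bed_crest; with the wrong pitch, or teeth standing on crests, it stays 4 to 5 mm higher. In the matching grooves the teeth have about 0.7 mm play either way along the screw.
- comb_b: Steel comb of leaf_b, a rigid part of it, same origin and axes: bar 10 (x) by 72 (y), 25 to 35 above the feet, with 7 evenly pitched round-tipped teeth hanging 4.6 below it. Pressing it with over 40 N counts as damage.
- leaf_c: Loose comb leaf, black grip tab, about 180 g, a bridge on four feet, 55 (x) by 84 (y) by 74 high. Origin: underside centre, at the feet; y along the comb, x across. At each end (y = +-39) a fork 6 thick (y), 55 wide (x), 41 clear between its legs, saddle pads in its corners (0.4 off the screw when home), straddles the screw. The leaves differ in colour, tooth width and unmarked pitch (8, 9, 10).
- leaf_c_grip (a point): Where to pinch leaf_c: on its tab, 60 above the feet. Tab 10 thick (x) by 32 (y), from 34 to 74 above the feet. Axes as leaf_c.
- leaf_c_edge (a point): Middle of the lower edge of leaf_c's comb bar, 25 above the feet. Fully home it rests on the thread crests, level with bed_crest; with the wrong pitch, or teeth standing on crests, it stays 4 to 5 mm higher. In the matching grooves the teeth have about 0.7 mm play either way along the screw.
- comb_c: Steel comb of leaf_c, a rigid part of it, same origin and axes: bar 10 (x) by 72 (y), 25 to 35 above the feet, with 7 evenly pitched round-tipped teeth hanging 4.6 below it. Pressing it with over 40 N counts as damage.
- board: Bystander: loose green circuit board 75 x 100 x 4 with parts on it, 80 g; origin: centre of underside.
- driver: Bystander: loose red-handled screwdriver 160 long, lying; origin: its underside.
- meter: Bystander: loose yellow hand meter 85 x 150 x 34; origin: centre of underside.
There are look-alikes about, which are no part of the job. Leave any purple look-alike of the leaf_c alone.

How it is judged (in metres and radians):
On the way:
1. a leaf is brought fully home in the thread of the screw in the red blocks while the fingers hold it (((z of leaf_a_edge in the frame of bed_crest between -0.003 and 0.0016 m and x of leaf_a_edge in the frame of bed_crest between -0.003 and 0.003 m and y of leaf_a_edge in the frame of bed_crest between -0.016 and 0.016 m and angle between leaf_a's own z axis and vertical below 0.14 rad and contact force between the fingers and leaf_a above 1 N) or (z of leaf_b_edge in the frame of bed_crest between -0.003 and 0.0016 m and x of leaf_b_edge in the frame of bed_crest between -0.003 and 0.003 m and y of leaf_b_edge in the frame of bed_crest between -0.016 and 0.016 m and angle between leaf_b's own z axis and vertical below 0.14 rad and contact force between the fingers and leaf_b above 1 N) or (z of leaf_c_edge in the frame of bed_crest between -0.003 and 0.0016 m and x of leaf_c_edge in the frame of bed_crest between -0.003 and 0.003 m and y of leaf_c_edge in the frame of bed_crest between -0.016 and 0.016 m and angle between leaf_c's own z axis and vertical below 0.14 rad and contact force between the fingers and leaf_c above 1 N))), for 0.2 s.
At the end, for the whole second after the job is handed in: One leaf fully home on the screw in the red blocks: comb edge at most 1.6 mm above the crests, within 3 mm across and 16 mm along of the middle, lean under 0.14 rad; the other two standing on the bench (feet within 4 mm of it, tilt under 0.08 rad); all at rest (((z of leaf_a_edge in the frame of bed_crest between -0.003 and 0.0016 m and x of leaf_a_edge in the frame of bed_crest between -0.003 and 0.003 m and y of leaf_a_edge in the frame of bed_crest between -0.016 and 0.016 m and angle between leaf_a's own z axis and vertical below 0.14 rad and linear speed of each of leaf_a, leaf_b, leaf_c below 0.01 m/s and angular speed of each of leaf_a, leaf_b, leaf_c below 0.1 rad/s and height (world z) of each of leaf_b, leaf_c below 0.004 m and angle between each of leaf_b, leaf_c's own z axis and vertical below 0.08 rad) or (z of leaf_b_edge in the frame of bed_crest between -0.003 and 0.0016 m and x of leaf_b_edge in the frame of bed_crest between -0.003 and 0.003 m and y of leaf_b_edge in the frame of bed_crest between -0.016 and 0.016 m and angle between leaf_b's own z axis and vertical below 0.14 rad and linear speed of each of leaf_b, leaf_a, leaf_c below 0.01 m/s and angular speed of each of leaf_b, leaf_a, leaf_c below 0.1 rad/s and height (world z) of each of leaf_a, leaf_c below 0.004 m and angle between each of leaf_a, leaf_c's own z axis and vertical below 0.08 rad) or (z of leaf_c_edge in the frame of bed_crest between -0.003 and 0.0016 m and x of leaf_c_edge in the frame of bed_crest between -0.003 and 0.003 m and y of leaf_c_edge in the frame of bed_crest between -0.016 and 0.016 m and angle between leaf_c's own z axis and vertical below 0.14 rad and linear speed of each of leaf_c, leaf_a, leaf_b below 0.01 m/s and angular speed of each of leaf_c, leaf_a, leaf_b below 0.1 rad/s and height (world z) of each of leaf_a, leaf_b below 0.004 m and angle between each of leaf_a, leaf_b's own z axis and vertical below 0.08 rad))); the robot touches nothing.
It fails at once if a comb is pressed with more than 40 N (contact force between any of comb_a, comb_b, comb_c and anything else above 40 N).
It fails at once if a leaf is tipped over (more than 0.6 rad) (angle between any of leaf_a, leaf_b, leaf_c's own z axis and vertical above 0.6 rad).
It fails at once if the circuit board, screwdriver or meter is moved more than 20 mm (distance of any of board, driver, meter from where it was at the start of the episode above 0.02 m).
It also fails if it takes over 72 s, if anything falls off the work surface, if the arm or the gripper's body presses on something with over 40 N, if the wrist force passes 120 N, or if a joint passes its speed limit or range.

## Working session

There is one attempt and no reset: what is moved stays moved. The work goes in short steps, Python scripts to look and compute and a tool call to move; the robot and the scene stay as the last step left them, time stands still between calls to the robot, and variables do not carry over. Pictures are saved under pics/ and viewed, at most 10 in all, crops included, and the job is handed in when it is done.

Besides the shell and the picture viewer there is one more tool, called by a JSON object that holds its "fn" and its "kwargs". move_arm: Moves the arm, as the interface text tells. Its arguments: {"type":"object","properties":{"steps":{"type":"array"}},"required":["steps"]}

```bash
mkdir -p pics; cat > h.py <<'E'
import numpy as np, cv2
from scipy.spatial.transform import Rotation as R
from workcell import ctrl, cams
def save(n,f,crop=None,scale=1):
    d=cams.get_image(n); im=d["image"]
    if crop: im=im[crop[1]:crop[3],crop[0]:crop[2]]
    if scale!=1: im=cv2.resize(im,None,fx=scale,fy=scale,interpolation=cv2.INTER_CUBIC)
    cv2.imwrite("pics/"+f,im[:,:,::-1]); return d
def campose(d,o=None):
    if "mount" in d:
        o=o or ctrl.get_obs(); T=np.eye(4); T[:3,:3]=R.from_rotvec(o["orientation"]).as_matrix(); T[:3,3]=o["ee_pos"]
        M=T@np.array(d["mount"]); return M[:3,:3],M[:3,3]
    return np.array(d["rotation"]).reshape(3,3),np.array(d["xyz"])
def ray(d,u,v,z,o=None):
    Rm,p=campose(d,o); K=np.array(d["camera_matrix"]); r=Rm@np.linalg.solve(K,[u,v,1.]); return p+r*(z-p[2])/r[2]
def proj(d,P,o=None):
    Rm,p=campose(d,o); q=np.array(d["camera_matrix"])@(Rm.T@(np.array(P,float)-p)); return q[:2]/q[2]
E
python3 - <<'E'
from h import *
o=ctrl.get_obs(); print(o)
for n in("scene","side","wrist"):
    d=save(n,n+"0.png"); Rm,p=campose(d); print(n,p.round(),Rm[:,2].round(2),np.array(d["camera_matrix"])[0])
    for t in("bed","leaf_a","board","driver","meter"):
        for b in cams.boxes_of(n,t): print(t,round(b["p"],2),np.round(b["rect"]))
a=[cv2.imread(f"pics/{n}0.png") for n in("scene","side")]
E
```

```text
{'t': 0.0, 'qpos': array([-1.23997864e+00,  4.23827192e-01,  1.63066127e+00,  1.15671241e-06,
        1.08858126e+00, -1.89972120e-02]), 'qvel': array([ 4.12706816e-04, -6.82724370e-04,  1.66458441e-05,  9.60420812e-04,
       -2.67590543e-03, -3.49696013e-04]), 'joint_torque': array([-6.07721158e-04, -5.44633663e+01, -2.73670828e+01,  6.43523969e-02,
        2.27208214e-02, -1.30715030e-04]), 'ee_pos': array([ 214.05466815, -586.6317924 ,  221.92149548]), 'orientation': array([-3.09222335e+00, -5.46435749e-01,  3.58520170e-04]), 'ft_force': array([-0.45772662,  0.49572758,  0.04076432]), 'moment': array([-0.00558105, -0.02372163, -0.00327082]), 'grasp_force': 0.0, 'width': 87.70061202736109}Traceback (most recent call last):
  File "<stdin>", line 4, in <module>
  File "h.py", line 13, in campose
    return np.array(d["rotation"]).reshape(3,3),np.array(d["xyz"])
           ~~~~~~~~~~~~~~~~~~~~~~~~~~~~~~~^^^^^
ValueError: cannot reshape array of size 3 into shape (3,3)
```

View pics/scene0.png

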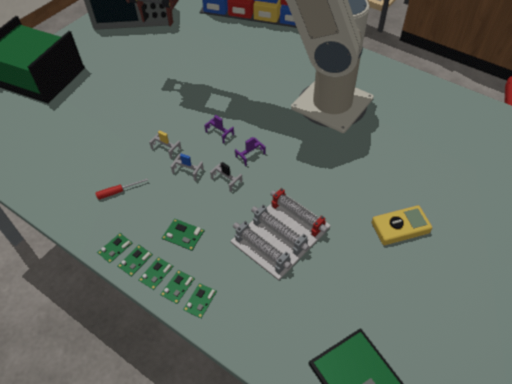

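The scene shows the yellow leaf at about (164,139), blue (187,162) and black (227,173). The purple look-alikes are at (219,127) and (251,149). The red-block screw is at (298,212), with the grey spares beside it.

```bash
sed -i 's/np.array(d\["rotation"\]).reshape(3,3)/R.from_rotvec(d["rotation"]).as_matrix()/' h.py
python3 - <<'E'
from h import *
for n in("scene","side","wrist"):
    d=save(n,n+"1.png"); Rm,p=campose(d); print(n,p.round(),Rm[:,2].round(2),np.array(d["camera_matrix"])[0])
    for t in("bed","leaf_a","board","driver","meter"):
        for b in cams.boxes_of(n,t):
            u,v=b["rect"][:2]; print(t,round(b["p"],2),np.round(b["rect"]),ray(d,u,v,30).round() if n!="wrist" else "")
    if n=="wrist": print(d["mount"])
E
```

```text
scene [1204.  562. 1189.] [-0.49 -0.36 -0.79] [489.02702453   0.         262.63632013]
bed 0.84 [281. 234.  96.  89.] [578. 169.  30.]
leaf_a 0.83 [227. 175.  29.  32.] [496. -87.  30.]
leaf_a 0.76 [250. 150.  28.  30.] [369. -91.  30.]
leaf_a 0.69 [162. 145.  31.  24.] [ 517. -336.   30.]
leaf_a 0.63 [224. 174.  19.  14.] [496. -99.  30.]
leaf_a 0.61 [187. 165.  34.  25.] [ 533. -215.   30.]
board 0.96 [183. 236.  38.  28.] [740. -53.  30.]
board 0.58 [165. 144.  32.  31.] [ 507. -330.   30.]
board 0.56 [164. 142.  21.   9.] [ 501. -339.   30.]
board 0.41 [225. 178.  33.  29.] [507. -86.  30.]
driver 0.8 [118. 189.  41.  18.] [ 727. -321.   30.]
meter 0.83 [402. 223.  63.  44.] [350. 430.  30.]
side [144. 968. 674.] [ 0.32 -0.79 -0.52] [397.21409112   0.         259.34104474]
bed 0.58 [230. 225. 102.  71.] [550. 185.  30.]
leaf_a 0.86 [322. 190.  33.  27.] [ 370. -101.   30.]
leaf_a 0.84 [285. 185.  29.  31.] [487. -85.  30.]
leaf_a 0.81 [341. 175.  26.  29.] [ 336. -228.   30.]
leaf_a 0.62 [289. 166.  19.  25.] [ 515. -211.   30.]
leaf_a 0.56 [306. 153.  19.  20.] [ 495. -337.   30.]
board 0.75 [220. 180.  29.  19.] [691. -28.  30.]
driver 0.43 [253. 148.  26.  15.] [ 691. -295.   30.]
driver 0.26 [289. 166.  19.  21.] [ 516. -211.   30.]
meter 0.83 [269. 323.  68.  71.] [328. 450.  30.]
meter 0.74 [304. 153.  16.  18.] [ 502. -340.   30.]
wrist [ 287. -561.  384.] [-0.27 -0.1  -0.96] [291.97512869   0.         247.81259871]
[[-7.03137448e-04 -9.58315433e-01 -2.85711458e-01  7.76069570e+01]
 [ 9.99999527e-01 -4.81700886e-04 -8.45313395e-04  2.96540537e-01]
 [ 6.72449410e-04 -2.85711917e-01  9.58315318e-01 -1.61238098e+02]
 [ 0.00000000e+00  0.00000000e+00  0.00000000e+00  1.00000000e+00]]
```

View pics/side1.png

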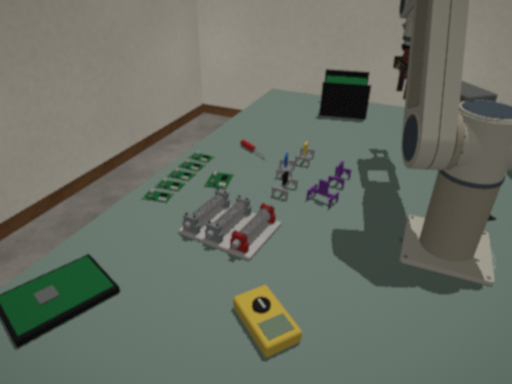

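{"fn": "move_arm", "kwargs": {"steps": [[[0.95, -0.57, -0.1], 0, 0], [[0.95, -0.57, -0.1], 0, 0], [[0.95, -0.57, -0.1], 0, 0], [[0.95, -0.57, -0.1], 0, 0], [[0.95, -0.57, -0.1], 0, 0], [[0.95, -0.57, -0.1], 0, 0], [[0.95, -0.57, -0.1], 0, 0], [[0.95, -0.57, -0.1], 0, 0], [[0.95, -0.57, -0.1], 0, 0], [[0.95, -0.57, -0.1], 0, 0], [[0.95, -0.57, -0.1], 0, 0], [[0.95, -0.57, -0.1], 0, 0], [[0.95, -0.57, -0.1], 0, 0], [[0.95, -0.57, -0.1], 0, 0], [[0.95, -0.57, -0.1], 0, 0], [[0.95, -0.57, -0.1], 0, 0], [[0.95, -0.57, -0.1], 0, 0], [[0, 0, 0], 0, 0]]}}

```text
t: 2.45
ee_pos: [513.1, -218.3, 265.9]
orientation: [-3.093, -0.551, -0.003]
ft_force: [0.5, -0.1, 0.8]
width: 87.6
grasp_force: 0.0
```

```bash
python3 - <<'E'
from h import *
o=ctrl.get_obs(); print(o["t"],o["ee_pos"],o["orientation"],o["ft_force"])
d=save("wrist","w2.png",None,1.5)
for t in("bed","leaf_a","leaf_a_grip"):
    for b in cams.cut_out("wrist",t):
        m=b["pixels"]; u,v=b["rect"][:2]; col=d["image"][m].mean(0).round() if m.any() else 0
        print(t,round(b["p"],2),np.round(b["rect"]),ray(d,u,v,40,o).round(),col)
E
```

```text
2.45 [ 513.14443489 -218.33149362  265.85860345] [-3.09281924 -0.55130541 -0.00348093] [ 0.51944779 -0.11577653  0.78902881]
bed 0.57 [ 36.  69.  64. 136.] [532.  67.  40.] [165. 152. 155.]
leaf_a 0.92 [137. 220.  65.  67.] [380. -99.  40.] [113.  77. 140.]
leaf_a 0.87 [250. 149.  65.  47.] [ 530. -215.   40.] [136. 145. 165.]
leaf_a 0.85 [158. 140.  73.  60.] [499. -97.  40.] [108. 109. 112.]
leaf_a 0.79 [322. 196.  70.  56.] [ 504. -332.   40.] [170. 164. 139.]
leaf_a 0.7 [221. 261.  60.  59.] [ 358. -233.   40.] [110.  78. 137.]
leaf_a_grip 0.92 [323. 195.  72.  53.] [ 505. -333.   40.] [168. 163. 140.]
leaf_a_grip 0.42 [250. 147.  69.  50.] [ 533. -214.   40.] [136. 145. 166.]
```

View pics/w2.png

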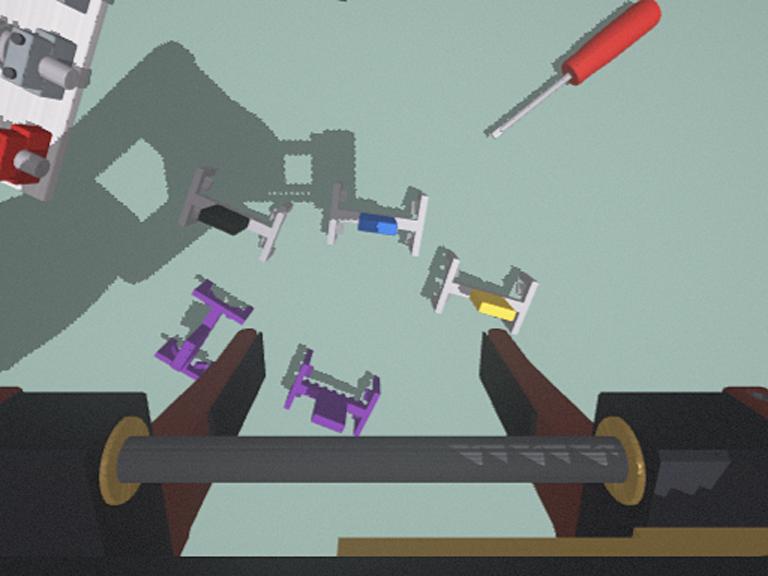

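```bash
cat >> h.py <<'E'
from scipy.optimize import minimize
def box(hx,hy,z0,z1,cx=0,cy=0):
    return np.array([[cx+a*hx,cy+b*hy,z] for a in(-1,1) for b in(-1,1) for z in(z0,z1)],float)
def fit(d,o,mask,boxes,x0):
    """boxes: list of corner arrays in local frame; maximise IoU of drawn hulls with mask over x,y,yaw"""
    Rm,p=campose(d,o); K=np.array(d["camera_matrix"]); S=4
    big=cv2.resize(mask.astype(np.uint8),None,fx=S,fy=S,interpolation=cv2.INTER_LINEAR)
    def c(q):
        im=np.zeros_like(big); cs,sn=np.cos(q[2]),np.sin(q[2])
        for B in boxes:
            W=np.c_[cs*B[:,0]-sn*B[:,1]+q[0],sn*B[:,0]+cs*B[:,1]+q[1],B[:,2]]
            w=(W-p)@Rm@K.T; w=(w[:,:2]/w[:,2:]+.5)*S
            cv2.fillConvexPoly(im,cv2.convexHull(w.astype(np.float32).reshape(-1,1,2)).round().astype(np.int32),1)
        return 1-(im&big).sum()/max(1,(im|big).sum())
    best=None
    for y in np.arange(0,np.pi,np.pi/8) if len(x0)==2 else [x0[2]]:
        s=np.array([x0[0],x0[1],y]); sim=np.vstack([s,s+[12,0,0],s+[0,12,0],s+[0,0,.3]])
        r=minimize(c,s,method="Nelder-Mead",options=dict(initial_simplex=sim,xatol=.02,fatol=1e-5))
        if best is None or r.fun<best.fun: best=r
    return best.x,best.fun
def toolmove(o,P,yaw=None):
    """shift in tool units to world TCP P; yaw: wanted direction of tool y (mod pi) in rad -> turn units"""
    M=R.from_rotvec(o["orientation"]).as_matrix(); s=M.T@(np.array(P)-o["ee_pos"])/25
    if yaw is None: return s.round(3)
    cur=np.arctan2(M[1,1],M[0,1]); dw=(yaw-cur+np.pi/2)%np.pi-np.pi/2
    return s.round(3), round(-np.degrees(dw)/5,3)
def hsv(im): return cv2.cvtColor(np.ascontiguousarray(im),cv2.COLOR_RGB2HSV).astype(int)
E
python3 - <<'E'
from h import *
o=ctrl.get_obs(); d=cams.get_image("wrist"); H=hsv(d["image"])
roi=np.zeros(H.shape[:2],bool)
tab=[box(5,16,34,74)]
for n,(u,v),f in(("a",(328,203),lambda h:(abs(h[...,0]-27)<8)&(h[...,1]>110)),("b",(252,149),lambda h:(abs(h[...,0]-110)<12)&(h[...,1]>130)),("c",(148,146),lambda h:(h[...,2]<65))):
    r=roi.copy(); r[v-22:v+22,u-24:u+24]=1; m=f(H)&r
    k,l,s,_=cv2.connectedComponentsWithStats(m.astype(np.uint8)); i=1+s[1:,4].argmax(); m=l==i
    q,e=fit(d,o,m,tab,ray(d,u,v,55,o)[:2]); print(n,m.sum(),q.round(2),round(e,3), "yaw90-deg",np.degrees(q[2]))
E
```

```text
a 359 [ 5.0067e+02 -3.3778e+02 -1.0000e-02] 0.122 yaw90-deg -0.7179713420390614
b 269 [ 533.71 -215.79    3.36] 0.181 yaw90-deg 192.2602820836902
c 408 [492.73 -92.29   3.17] 0.139 yaw90-deg 181.429814157801
```

{"fn": "move_arm", "kwargs": {"steps": [[[0.4, -0.95, -0.1], 0, 0], [[0.4, -0.95, -0.1], 0, 0], [[0.4, -0.95, -0.1], 0, 0], [[0.4, -0.95, -0.1], 0, 0], [[0.4, -0.95, -0.1], 0, 0], [[0.4, -0.95, 0], 0, 0], [[0.4, -0.95, 0], 0, 0], [[0.4, -0.95, 0], 0, 0], [[0.4, -0.95, 0], 0, 0], [[0.4, -0.95, 0], 0, 0], [[0.4, -0.95, 0.1], 0, 0], [[0.4, -0.95, 0.3], 0, 0], [[0.4, -0.95, 0.3], 0, 0], [[0.4, -0.95, 0.3], 0, 0], [[0.4, -0.95, 0.3], 0, 0], [[0, 0, 0], 0, 0]]}}

```text
t: 4.03
ee_pos: [528.9, 166.9, 243.8]
orientation: [-3.093, -0.548, 0.003]
ft_force: [0.2, -0.4, 0.0]
width: 87.6
grasp_force: 0.0
```

```bash
python3 - <<'E'
from h import *
o=ctrl.get_obs(); print(o["t"],o["ee_pos"],o["ft_force"])
d=save("wrist","w3.png",None,1.5); np.savez("w3.npz",im=d["image"],ee=o["ee_pos"],ori=o["orientation"])
E
```

```text
4.0333 [528.85283527 166.88311047 243.75830882] [ 0.1659893  -0.37381806  0.04676061]
```

View pics/w3.png

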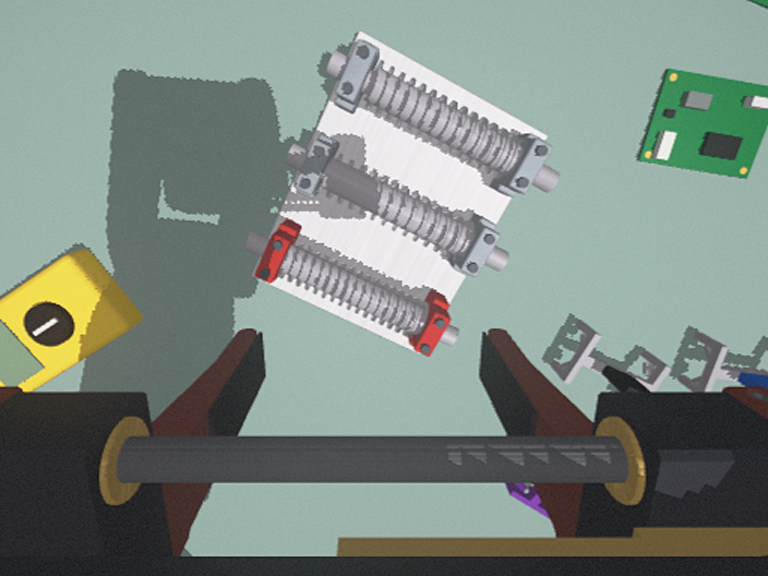

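```bash
python3 - <<'E'
from h import *
o=ctrl.get_obs(); d=cams.get_image("wrist"); H=hsv(d["image"])
m=((H[...,0]<8)|(H[...,0]>172))&(H[...,1]>130)&(H[...,2]>70); m[245:]=0
k,l,s,_=cv2.connectedComponentsWithStats(m.astype(np.uint8)); i=1+np.argsort(-s[1:,4])[:2]; m=np.isin(l,i); print(s[i])
B=[box(25,8,12,66,0,74),box(25,8,12,66,0,-74)]
c=ray(d,236,192,40,o); 
q,e=fit(d,o,m,B,c[:2]); print(q.round(2),np.degrees(q[2]),e)
# viewing: camera at x-offset; want bed centre at row 140, col 256 with TCP z=130
M,p=campose(d,o); K=np.array(d["camera_matrix"]); o2=dict(o); o2["ee_pos"]=np.array([o["ee_pos"][0],o["ee_pos"][1],130.])
w=ray(d,256,140,55,o2); t=o2["ee_pos"]+[q[0]-w[0],q[1]-w[1],0]; print(t,toolmove(o,t))
E
```

```text
[[169 146  30  42 397]
 [275 208  24  29 251]]
[486.49 167.82   2.95] 168.9995284257432 0.645393083430675
[439.43305478 157.70373946 130.        ] [-3.456 -0.945  4.577]
```

```bash
python3 - <<'E'
from h import *
o=ctrl.get_obs(); d=cams.get_image("wrist"); H=hsv(d["image"])
m=((H[...,0]<10)|(H[...,0]>170))&(H[...,1]>90)&(H[...,2]>40)
r=np.zeros_like(m); r[140:240,160:310]=1; m&=r; m=cv2.morphologyEx(m.astype(np.uint8),cv2.MORPH_CLOSE,np.ones((5,5)))>0; print(m.sum())
c=ray(d,236,192,55,o); print(c)
for z0 in(12,50,60):
  B=[box(25,8,z0,66,0,74),box(25,8,z0,66,0,-74)]
  for y in(-.25,-.15,-.05):
    q,e=fit(d,o,m,B,[c[0],c[1],y]); print(z0,q.round(2),np.degrees(q[2]),e)
ys,xs=np.where(m)
L=d["image"].copy()
for s in(1,-1):
  for P in box(25,8,12,66,0,74*s):
    a=q[2]; W=[np.cos(a)*P[0]-np.sin(a)*P[1]+q[0],np.sin(a)*P[0]+np.cos(a)*P[1]+q[1],P[2]]
    u,v=proj(d,W,o); cv2.circle(L,(int(u),int(v)),1,(0,0,255) if P[2]>30 else (0,255,0),-1)
L[m]=L[m]//2+[0,0,100]
L=cv2.resize(L[130:245,150:320],None,fx=4,fy=4,interpolation=0); cv2.imwrite("pics/w4.png",L[:,:,::-1])
E
```

```text
1102
[493.91381482 167.29760807  55.        ]
12 [ 4.9011e+02  1.6797e+02 -1.4000e-01] -7.748931694465578 0.3996997101854115
12 [ 4.8989e+02  1.6793e+02 -1.2000e-01] -6.809175620025044 0.40146112367368236
12 [ 4.8888e+02  1.6804e+02 -1.1000e-01] -6.370647883317997 0.4007174950367455
50 [ 4.9514e+02  1.6761e+02 -1.2000e-01] -7.060764335577824 0.3345164541431138
50 [ 4.9498e+02  1.6727e+02 -1.2000e-01] -7.047317109715935 0.33350847234992775
50 [ 4.9511e+02  1.6758e+02 -1.3000e-01] -7.200058925762161 0.3357540441815968
60 [ 4.9648e+02  1.6750e+02 -1.3000e-01] -7.603910808034632 0.38370149523422326
60 [ 4.9547e+02  1.6724e+02 -1.3000e-01] -7.589627633870333 0.3838654090331942
60 [ 4.9575e+02  1.6756e+02 -1.3000e-01] -7.242357440737911 0.38175063428778544
```

View pics/w4.png

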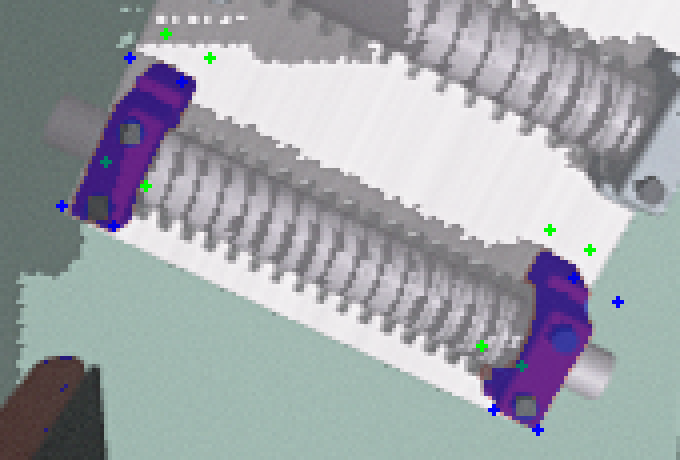

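{"fn": "move_arm", "kwargs": {"steps": [[[-0.58, 0.29, 0.9], 0, 0], [[-0.58, 0.29, 0.9], 0, 0], [[-0.58, 0.29, 0.9], 0, 0], [[-0.58, 0.29, 0.9], 0, 0], [[0, 0, 0], -1, 0], [[0, 0, 0], -1, 0], [[0, 0, 0], -1, 0], [[0, 0, 0], -1, 0], [[0, 0, 0], -1, 0], [[0, 0, 0], -1, 0], [[0, 0, 0], -1, 0], [[0, 0, 0], -1, 0], [[0, 0, 0], -1, 0], [[0, 0, 0], -1, 0], [[0, 0, 0], -1, 0], [[0, 0, 0], -1, 0], [[0, 0, 0], -0.5, 0], [[0, 0, 0], 0, 0]]}}

```text
t: 5.68
ee_pos: [485.1, 116.2, 155.7]
orientation: [2.361, 2.071, 0.001]
ft_force: [-0.5, -0.1, 0.1]
width: 88.0
grasp_force: 0.0
```

```bash
python3 - <<'E'
from h import *
o=ctrl.get_obs(); print(o["t"],o["ee_pos"],o["qpos"].round(2))
d=save("wrist","w5.png",(90,20,390,280),2)
print([proj(d,P,o) for P in([490,168,58],o["ee_pos"])])
np.savez("w5.npz",im=d["image"],ee=o["ee_pos"],ori=o["orientation"])
E
```

```text
5.6833 [485.07963796 116.2395691  155.73522519] [ 0.21  0.34  1.96 -0.    0.85  0.34]
[array([246.46794549, 132.34878373]), array([249.1131839 , 235.66551276])]
```

View pics/w5.png

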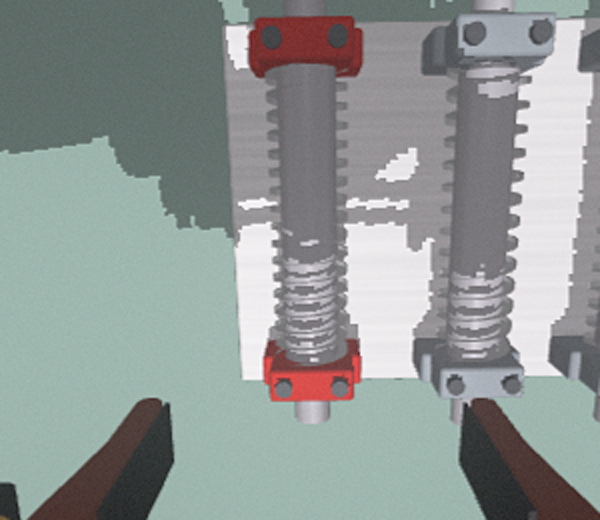

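```bash
python3 - <<'E'
from h import *
o=ctrl.get_obs(); d=cams.get_image("wrist"); im=d["image"]; f=lambda x,y:(90+x/2,20+y/2)
P=[ray(d,*f(305,40),66,o),ray(d,*f(312,376),66,o)]; Q=[ray(d,*f(308,100),40,o),ray(d,*f(310,330),40,o)]
for A in(P,Q):
    v=A[0]-A[1]; print(np.round(A,1),"len",np.linalg.norm(v),"yaw",np.degrees(np.arctan2(-v[0],v[1])),"mid",(A[0]+A[1])/2)
# block edges along screw at z=66: far edge rows 18/72?, near 
for x,y,z in((305,17,66),(305,72,40),(312,400,12),(345,345,66),(312,372,66)): print((x,y,z),ray(d,*f(x,y),z,o).round(1))
g=cv2.cvtColor(im,cv2.COLOR_RGB2GRAY).astype(np.float32)
mid=(Q[0]+Q[1])/2; a=(P[0]-P[1]); a/=np.linalg.norm(a); a[2]=0; n=np.array([a[1],-a[0],0])
s=np.arange(-66,66,.25); H=[]
for lat in(-16.5,-15.5,15.5,16.5,0):
    pts=np.array([proj(d,[*(mid+a*t+n*lat)[:2],40 if lat else 58],o) for t in s],np.float32)
    v=cv2.remap(g,pts[None,:,0],pts[None,:,1],cv2.INTER_CUBIC)[0]
    hp=v-cv2.GaussianBlur(v[:,None],(0,0),28)[:,0]; hp/=cv2.GaussianBlur(abs(hp)[:,None],(0,0),28)[:,0]+3
    sc={p:round(float(abs((hp*np.exp(-2j*np.pi*s/p)).sum())/len(s)),3) for p in(7,7.5,8,8.5,9,9.5,10,10.5,11)}
    print(lat,sc)
E
```

```text
[[496.7 239.7  66. ]
 [480.6 101.3  66. ]] len 139.32722182160586 yaw -6.649595335829273 mid [488.66691494 170.54164254  66.        ]
[[494.9 220.6  40. ]
 [481.4 115.8  40. ]] len 105.58577093882212 yaw -7.34748423026295 mid [488.19149996 168.19399176  40.        ]
(305, 17, 66) [497.8 247.7  66. ]
(305, 72, 40) [495.2 232.   40. ]
(312, 400, 12) [475.6  67.2  12. ]
(345, 345, 66) [497.3 114.1  66. ]
(312, 372, 66) [480.9 103.3  66. ]
-16.5 {7: 0.083, 7.5: 0.087, 8: 0.526, 8.5: 0.17, 9: 0.186, 9.5: 0.044, 10: 0.058, 10.5: 0.109, 11: 0.112}
-15.5 {7: 0.106, 7.5: 0.101, 8: 0.501, 8.5: 0.239, 9: 0.113, 9.5: 0.062, 10: 0.131, 10.5: 0.019, 11: 0.096}
15.5 {7: 0.043, 7.5: 0.161, 8: 0.421, 8.5: 0.258, 9: 0.084, 9.5: 0.057, 10: 0.083, 10.5: 0.027, 11: 0.044}
16.5 {7: 0.012, 7.5: 0.026, 8: 0.468, 8.5: 0.22, 9: 0.118, 9.5: 0.058, 10: 0.11, 10.5: 0.048, 11: 0.062}
0 {7: 0.105, 7.5: 0.111, 8: 0.153, 8.5: 0.174, 9: 0.057, 9.5: 0.076, 10: 0.086, 10.5: 0.062, 11: 0.109}
```

{"fn": "move_arm", "kwargs": {"steps": [[[0, 0, 0.1], 1, 0], [[0, 0, 0.1], 1, 0], [[0, 0, 0.1], 1, 0], [[0, 0, 0.1], 1, 0], [[0, 0, 0.1], 1, 0], [[0, 0, 0.1], 1, 0], [[0, 0, 0.1], 1, 0], [[0, 0, 0.1], 1, 0], [[0, 0, 0.1], 1, 0], [[0, 0, 0.1], 1, 0], [[0, 0, 0.1], 1, 0], [[0, 0, 0.1], 1, 0], [[0, 0, 0.1], 1, 0], [[0, 0, 0.1], 1, 0], [[0, 0, 0.1], 1, 0], [[0, 0, 0.1], 1, 0], [[0, 0, 0], 0.6, 0]]}}

```text
t: 7.2
ee_pos: [484.7, 117.2, 115.0]
orientation: [3.141, -0.023, -0.001]
ft_force: [-0.3, -0.2, -0.0]
width: 88.2
grasp_force: 0.0
```

{"fn": "move_arm", "kwargs": {"steps": [[[0.36, 1, 0], 0, 0], [[0.36, 1, 0], 0, 0], [[0.36, 1, 0], 0, 0], [[0.36, 1, 0], 0, 0], [[0.36, 1, 0], 0, 0], [[0.36, 1, 0], 0, 0], [[0.36, 1, 0], 0, 0], [[0.36, 1, 0], 0, 0], [[0, 0.3, 0], 0, 0], [[0, 0, 0], 0, 0], [[0, 0, 0], 0, 0]]}}

```text
t: 8.12
ee_pos: [554.4, -90.4, 115.1]
orientation: [-3.141, 0.016, 0.001]
ft_force: [-0.5, 0.9, -0.3]
width: 87.9
grasp_force: 0.0
```

```bash
python3 - <<'E'
from h import *
o=ctrl.get_obs(); print(o["t"],o["ee_pos"],o["orientation"])
d=cams.get_image("wrist"); cv2.imwrite("pics/vc.png",d["image"][:,:,::-1]); print(proj(d,[493,-92,25],o),toolmove(o,[600,-216,115]),toolmove(o,[566,-338,115]))
E
```

```text
8.1167 [554.35290127 -90.37728225 115.0500592 ] [-3.14117237e+00  1.60690618e-02  1.28211262e-03]
[249.83261753 252.21328648] [ 1.877e+00  5.006e+00 -1.000e-03] [ 5.67e-01  9.90e+00 -2.00e-03]
```

{"fn": "move_arm", "kwargs": {"steps": [[[0.37, 1, 0], 0, 0], [[0.37, 1, 0], 0, 0], [[0.37, 1, 0], 0, 0], [[0.37, 1, 0], 0, 0], [[0.37, 1, 0], 0, 0], [[0, 0, 0], 0, 0], [[0, 0, 0], 0, 0]]}}

```text
t: 8.75
ee_pos: [600.3, -215.1, 114.9]
orientation: [-3.141, 0.014, 0.001]
ft_force: [0.2, -0.3, -0.6]
width: 87.6
grasp_force: 0.0
```

```bash
python3 - <<'E'
from h import *
o=ctrl.get_obs(); print(o["t"],o["ee_pos"])
d=cams.get_image("wrist"); im=d["image"][:,:,::-1]; u,v=proj(d,[534,-216,25],o).astype(int); print(u,v)
c=cv2.imread("pics/vc.png")
s=[cv2.resize(i[200:290,180:330],None,fx=5,fy=5,interpolation=cv2.INTER_CUBIC)[:,:] for i in(c,im)]
w=np.hstack(s); s=[x[:,:] for x in s]; m=cv2.resize(np.vstack(s),(500,600)); cv2.imwrite("pics/vbc.png",m)
cv2.imwrite("pics/vb.png",im)
E
```

```text
8.75 [ 600.25934167 -215.12502772  114.9473493 ]
249 256
```

View pics/vbc.png

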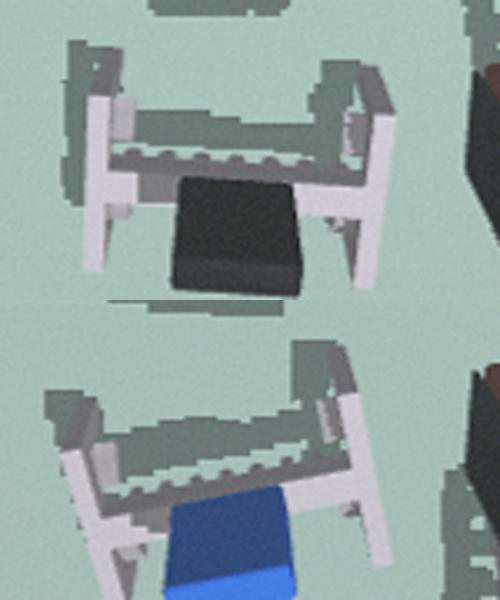

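Black's teeth have a pitch of about 10 and blue's about 9, judged against the 72 mm bar. The screw measures 8, so yellow is the likely match. I'll check it.

{"fn": "move_arm", "kwargs": {"steps": [[[-0.28, 0.98, 0], 0, 0], [[-0.28, 0.98, 0], 0, 0], [[-0.28, 0.98, 0], 0, 0], [[-0.28, 0.98, 0], 0, 0], [[-0.28, 0.98, 0], 0, 0], [[0, 0, 0], 0, 0], [[0, 0, 0], 0, 0]]}}

```text
t: 9.38
ee_pos: [563.8, -336.9, 115.0]
orientation: [-3.141, 0.014, 0.001]
ft_force: [-0.7, 1.0, 0.0]
width: 87.6
grasp_force: 0.0
```

```bash
python3 - <<'E'
from h import *
o=ctrl.get_obs(); print(o["t"],o["ee_pos"],o["orientation"],o["qpos"].round(2))
d=cams.get_image("wrist"); im=d["image"]; H=hsv(im)
m=(abs(H[...,0]-27)<8)&(H[...,1]>110); m[:150]=0;m[330:]=0;m[:,:150]=0;m[:,350:]=0
k,l,s,_=cv2.connectedComponentsWithStats(m.astype(np.uint8)); m=l==1+s[1:,4].argmax(); print(m.sum())
for y in(-.1,0,.1,.3):
  q,e=fit(d,o,m,[box(5,16,34,74)],[501,-338,y]); print(q.round(2),e)
cv2.imwrite("pics/va.png",cv2.resize(im[200:290,180:330],None,fx=5,fy=5,interpolation=cv2.INTER_CUBIC)[:,:,::-1])
E
```

```text
9.3833 [ 563.78405212 -336.90002603  115.04353973] [-3.14076243e+00  1.35744865e-02  1.13717941e-03] [-0.56  0.6   1.62  0.    0.93  1.02]
1246
[ 5.0080e+02 -3.3765e+02  1.0000e-01] 0.09932690558486446
[ 5.0125e+02 -3.3776e+02  7.0000e-02] 0.09780875586533644
[ 5.0097e+02 -3.3771e+02  5.0000e-02] 0.10299846000543522
[ 501.29 -337.65   -0.  ] 0.1021444439406991
```

View pics/va.png

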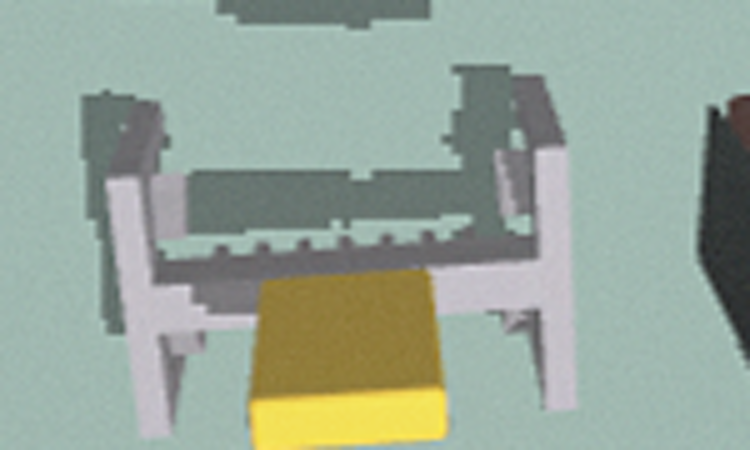

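Yellow's teeth are about 8.2 px apart on a bar of 5.3 px/mm. On the scale where black read 9.66, that is pitch 8, which matches the screw. So: leaf_a (yellow tab), not the purple look-alikes.

{"fn": "move_arm", "kwargs": {"steps": [[[0, 0, 0], -1, 0], [[0, 0, 0], -1, 0], [[0, 0, 0], -1, 0], [[0, 0, 0], -1, 0], [[0, 0, 0], -1, 0], [[0, 0, 0], -1, 0], [[0, 0, 0], -1, 0], [[0, 0, 0], -1, 0], [[0, 0, 0], -1, 0], [[0, 0, 0], -1, 0], [[0, 0, 0], -1, 0], [[0, 0, 0], -1, 0], [[0, 0, 0], -1, 0], [[0, 0, 0], -1, 0], [[0, 0, 0], -1, 0], [[0, 0, 0], -1, 0], [[0, 0, 0], -1, 0], [[0, 0, 0], -1, 0], [[0, 0, 0], -0.9, 0], [[0, 0, 0], 0, 0]]}}

```text
t: 11.1
ee_pos: [564.8, -335.5, 115.1]
orientation: [-2.135, -2.303, -0.0]
ft_force: [0.2, -0.2, -0.8]
width: 88.1
grasp_force: 0.0
```

```bash
python3 - <<'E'
from h import *
o=ctrl.get_obs(); print(o["t"],o["ee_pos"],toolmove(o,[501,-337.7,41],np.radians(4.5)))
E
```

```text
11.1 [ 564.76109017 -335.52299617  115.11489777] (array([ 0.103, -2.548,  2.966]), np.float64(-0.035))
```

{"fn": "move_arm", "kwargs": {"steps": [[[0.03, -0.85, 0], 0, 0], [[0.03, -0.85, 0], 0, 0], [[0.03, -0.85, 0], 0, 0], [[0, 0, 0], 0, 0], [[0, 0, 0.8], 0, 0], [[0, 0, 0.8], 0, 0], [[0, 0, 0.8], 0, 0], [[0, 0, 0.56], 0, 0], [[0, 0, 0], 0, 0.5], [[0, 0, 0], 0, 0.8], [[0, 0, 0], 0, 1], [[0, 0, 0], 0, 1], [[0, 0, 0], 0, 1], [[0, 0, 0], 0, 1], [[0, 0, 0], 0, 1]]}}

```text
t: 12.35
ee_pos: [500.9, -340.4, 41.9]
orientation: [2.141, 2.297, 0.0]
ft_force: [0.9, 0.7, -0.1]
width: 44.9
grasp_force: 0.0
```

{"fn": "move_arm", "kwargs": {"steps": [[[0.05, 0, 0], 0, 1], [[0, 0, 0], 0, 1], [[0, 0, 0], 0, 1], [[0, 0, 0], 0, 1], [[0, 0, 0], 0, 1], [[0, 0, 0], 0, 1], [[0, 0, 0], 0, 1], [[0, 0, 0], 0, 1]]}}

```text
t: 13.02
ee_pos: [500.3, -338.7, 40.9]
orientation: [-2.141, -2.298, 0.0]
ft_force: [-0.7, 0.3, -2.4]
width: 10.2
grasp_force: 30.0
```

{"fn": "move_arm", "kwargs": {"steps": [[[0, 0, -0.5], 0, 1], [[0, 0, -1], 0, 1], [[0, 0, -1], 0, 1], [[0, 0, -1], 0, 1], [[0.5, 0, -0.6], 0.3, 1], [[1, 0, 0], 1, 1], [[1, 0, 0], 1, 1], [[1, 0, 0], 0, 1], [[1, 0, 0], 0, 1], [[1, 0, 0], 0, 1], [[1, 0, 0], 0, 1], [[1, 0, 0], 0, 1], [[1, 0, 0], 0, 1], [[1, 0, 0], 0, 1], [[1, 0, 0], 0, 1], [[1, 0, 0], 0, 1], [[1, 0, 0], 0, 1], [[1, 0, 0], 0, 1], [[0.5, 0, 0], 0, 1], [[0, 0, 0], 0, 1]]}}

```text
t: 14.68
ee_pos: [537.3, 10.6, 144.4]
orientation: [2.358, 2.075, 0.001]
ft_force: [0.6, -0.3, -1.1]
width: 9.4
grasp_force: 30.0
```

```bash
python3 - <<'E'
from h import *
o=ctrl.get_obs(); print(o["t"],o["ee_pos"],o["width"],o["ft_force"],toolmove(o,[488.5,168,142],np.radians(-7)))
E
```

```text
14.6833 [537.27951128  10.60666388 144.36716919] 9.429787596499754 [ 0.58086448 -0.33836887 -1.13446415] (array([ 5.997, -2.736,  0.095]), np.float64(-0.061))
```

{"fn": "move_arm", "kwargs": {"steps": [[[0.86, -0.39, 0], 0, 1], [[0.86, -0.39, 0], 0, 1], [[0.86, -0.39, 0], 0, 1], [[0.86, -0.39, 0], 0, 1], [[0.86, -0.39, 0], 0, 1], [[0.86, -0.39, 0], 0, 1], [[0.85, -0.4, 0], 0, 1], [[0, 0, 0.8], 0, 1], [[0, 0, 0], 0, 1], [[0, 0, 0], 0, 1]]}}

```text
t: 15.52
ee_pos: [487.9, 165.5, 123.4]
orientation: [-2.361, -2.072, 0.004]
ft_force: [0.7, 0.0, -2.0]
width: 9.9
grasp_force: 30.0
```

```bash
python3 - <<'E'
from h import *
o=ctrl.get_obs(); print(o["t"],o["ee_pos"],o["width"],o["ft_force"],toolmove(o,[488.5,169,122],np.radians(-7)))
d=cams.get_image("wrist"); im=d["image"]
def W(x,y,z,c=(488.5,169),a=np.radians(-7)): return [c[0]+np.cos(a)*x-np.sin(a)*y,c[1]+np.sin(a)*x+np.cos(a)*y,z]
for P in((-18,66,40),(18,66,40),(-25,74,66),(25,74,66)): print(P,proj(d,W(*P),o).round(1))
L=cv2.resize(im[0:300,156:356],None,fx=3,fy=3,interpolation=cv2.INTER_CUBIC)[:600]
cv2.imwrite("pics/h1.png",L[:,:,::-1])
E
```

```text
15.5167 [487.89162368 165.51859985 123.37084048] 9.865717876022908 [ 0.69387374  0.04093227 -1.96735765] (array([0.141, 0.006, 0.055]), np.float64(-0.091))
(-18, 66, 40) [226.3 112.3]
(18, 66, 40) [270.7 111.9]
(-25, 74, 66) [213.6 102.2]
(25, 74, 66) [283.2 101.5]
```

View pics/h1.png

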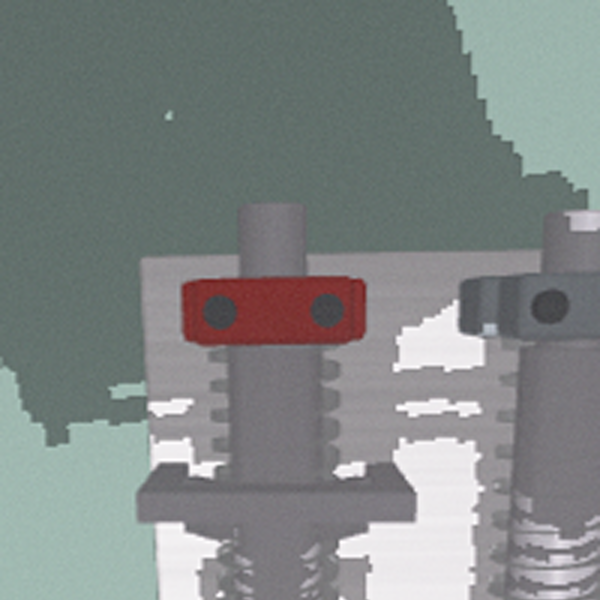

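{"fn": "move_arm", "kwargs": {"steps": [[[0, -0.03, 0.4], 0, 1], [[0, 0, 0.4], 0, 1], [[0, 0, 0.3], 0, 1], [[0, 0, 0.2], 0, 1], [[0, 0, 0.1], 0, 1], [[0, 0, 0], 0, 1], [[0, 0, 0], 0, 1]]}}

```text
t: 16.15
ee_pos: [487.8, 166.6, 88.5]
orientation: [-2.361, -2.072, 0.001]
ft_force: [-1.2, -0.7, -1.7]
width: 9.8
grasp_force: 30.0
```

{"fn": "move_arm", "kwargs": {"steps": [[[0, 0, 0.1], 0, 1], [[0, 0, 0.1], 0, 1], [[0, 0, 0.08], 0, 1], [[0, 0, 0.04], 0, 1], [[0, 0, 0], 0, 1], [[0, 0, 0], 0, 1]]}}

```text
t: 16.65
ee_pos: [487.8, 166.6, 80.7]
orientation: [-2.361, -2.072, 0.0]
ft_force: [0.2, 0.4, -0.9]
width: 9.4
grasp_force: 30.0
```

{"fn": "move_arm", "kwargs": {"steps": [[[0, 0, 0.02], 0, 1], [[0, 0, 0.02], 0, 1], [[0, 0, 0], 0, 1]]}}

```text
t: 16.9
ee_pos: [487.8, 166.6, 79.7]
orientation: [2.361, 2.072, 0.0]
ft_force: [0.4, -0.2, -2.2]
width: 10.0
grasp_force: 30.0
```

{"fn": "move_arm", "kwargs": {"steps": [[[0, 0, 0.02], 0, 1], [[0, 0, 0.02], 0, 1], [[0, 0, 0], 0, 1]]}}

```text
t: 17.15
ee_pos: [487.7, 166.6, 78.6]
orientation: [-2.361, -2.072, 0.0]
ft_force: [-0.1, -0.6, -1.0]
width: 9.7
grasp_force: 30.0
```

{"fn": "move_arm", "kwargs": {"steps": [[[0, 0, 0.02], 0, 1], [[0, 0, 0.02], 0, 1], [[0, 0, 0], 0, 1]]}}

```text
t: 17.4
ee_pos: [487.8, 166.6, 78.1]
orientation: [-2.361, -2.072, -0.0]
ft_force: [-1.4, -1.0, 4.0]
width: 10.0
grasp_force: 30.0
```

{"fn": "move_arm", "kwargs": {"steps": [[[0, 0, 0.02], 0, 1], [[0, 0, 0], 0, 1], [[0, 0, 0], 0, 1]]}}

```text
t: 17.65
ee_pos: [487.8, 166.6, 78.0]
orientation: [2.361, 2.072, 0.0]
ft_force: [-3.5, -1.7, 8.7]
width: 9.9
grasp_force: 30.0
```

{"fn": "move_arm", "kwargs": {"steps": [[[0.02, 0, 0], 0, 1], [[0.02, 0, 0], 0, 1], [[0.02, 0, 0], 0, 1], [[0, 0, 0], 0, 1]]}}

```text
t: 17.98
ee_pos: [487.9, 167.2, 78.0]
orientation: [2.36, 2.072, -0.002]
ft_force: [-2.4, -6.5, 10.9]
width: 9.6
grasp_force: 30.0
```

{"fn": "move_arm", "kwargs": {"steps": [[[0.02, 0, 0], 0, 1], [[0.02, 0, 0], 0, 1], [[0.02, 0, 0], 0, 1], [[0, 0, 0], 0, 1]]}}

```text
t: 18.32
ee_pos: [488.6, 169.5, 77.8]
orientation: [2.361, 2.072, 0.001]
ft_force: [-0.3, 0.2, 1.7]
width: 10.3
grasp_force: 30.0
```

{"fn": "move_arm", "kwargs": {"steps": [[[0, 0, 0.02], 0, 1], [[0, 0, 0.02], 0, 1], [[0, 0, 0], 0, 1]]}}

```text
t: 18.57
ee_pos: [489.0, 170.3, 76.4]
orientation: [2.361, 2.072, 0.003]
ft_force: [1.0, 4.5, 2.2]
width: 10.0
grasp_force: 30.0
```

{"fn": "move_arm", "kwargs": {"steps": [[[0, 0, 0], 0, 1]]}}

```text
t: 18.65
ee_pos: [489.0, 170.3, 76.4]
orientation: [2.361, 2.072, 0.003]
ft_force: [0.7, 5.7, 1.9]
width: 9.6
grasp_force: 30.0
```

{"fn": "move_arm", "kwargs": {"steps": [[[0.03, 0, 0], 0, 1], [[0, 0, 0.02], 0, 1], [[0, 0, 0.02], 0, 1], [[0, 0, 0], 0, 1]]}}

```text
t: 18.98
ee_pos: [488.4, 170.6, 75.1]
orientation: [-2.361, -2.072, -0.001]
ft_force: [1.3, 4.9, 0.3]
width: 9.8
grasp_force: 30.0
```

{"fn": "move_arm", "kwargs": {"steps": [[[0, 0, 0.02], 0, 1], [[0, 0, 0.02], 0, 1], [[0, 0, 0], 0, 1]]}}

```text
t: 19.23
ee_pos: [488.4, 170.6, 74.2]
orientation: [-2.361, -2.072, -0.001]
ft_force: [0.6, 5.0, 1.6]
width: 9.7
grasp_force: 30.0
```

{"fn": "move_arm", "kwargs": {"steps": [[[0.02, 0, 0.02], 0, 1], [[0, 0, 0.02], 0, 1], [[0, 0, 0], 0, 1]]}}

```text
t: 19.48
ee_pos: [488.5, 170.7, 73.8]
orientation: [2.361, 2.072, 0.0]
ft_force: [-1.4, 2.3, 9.4]
width: 9.9
grasp_force: 30.0
```

{"fn": "move_arm", "kwargs": {"steps": [[[0, 0, 0.01], 0, 1], [[0, 0, 0.01], 0, 1], [[0, 0, 0], 0, 1]]}}

```text
t: 19.73
ee_pos: [488.5, 170.7, 73.7]
orientation: [2.361, 2.072, 0.0]
ft_force: [-2.0, 2.6, 14.2]
width: 10.1
grasp_force: 30.0
```

{"fn": "move_arm", "kwargs": {"steps": [[[0, 0, -0.02], 0, 1], [[0, 0, 0], 0, 1], [[0, 0, 0], 0, 1]]}}

```text
t: 19.98
ee_pos: [488.5, 170.8, 73.8]
orientation: [2.361, 2.072, 0.0]
ft_force: [-1.3, 3.2, 8.3]
width: 10.1
grasp_force: 30.0
```

{"fn": "move_arm", "kwargs": {"steps": [[[0, 0, 0], 0, 0.6], [[0, 0, 0], 0, 0.6], [[0, 0, 0], 0, 0.6], [[0, 0, 0], 0, 0.6], [[0, 0, 0], 0, 0.6], [[0, 0, 0], 0, 0.6]]}}

```text
t: 20.48
ee_pos: [488.1, 170.6, 73.0]
orientation: [-2.361, -2.072, 0.001]
ft_force: [-1.0, -0.2, 0.1]
width: 35.0
grasp_force: 0.0
```

{"fn": "move_arm", "kwargs": {"steps": [[[0, 0, -0.3], 0, 0.6], [[0, 0, -0.6], 0, 0.6], [[0, 0, -1], 0, 0.6], [[0, 0, -1], 0, 0.6], [[0, 0, -1], 0, 0.6], [[-1, 0, -1], 0, 0.6], [[-1, 0, -1], 0, 0.6], [[-1, 0, 0], 0, 0.6], [[-1, 0, 0], 0, 0.6], [[0, 0, 0], 0, 0.6], [[0, 0, 0], 0, 0.6]]}}

```text
t: 21.4
ee_pos: [475.2, 70.9, 221.3]
orientation: [2.363, 2.069, 0.001]
ft_force: [0.0, 0.3, -0.1]
width: 35.1
grasp_force: 0.0
```

```bash
python3 - <<'E'
from h import *
o=ctrl.get_obs(); print(o["t"],o["ee_pos"])
d=cams.get_image("wrist"); im=d["image"]; H=hsv(im)
m=(abs(H[...,0]-27)<8)&(H[...,1]>110)
k,l,s,_=cv2.connectedComponentsWithStats(m.astype(np.uint8)); print(s[1:][s[1:,4]>60])
u,v=proj(d,[488.5,170,100],o); print(u,v); r=np.zeros_like(m); r[max(0,int(v)-45):int(v)+45,int(u)-45:int(u)+45]=1; m&=r
for z in(33,37.5): print(z,m.sum(),fit(d,o,m,[box(5,16,34+z,74+z)],[488.5,170,-.12]))
u,v=int(u),int(v); y0=max(0,v-75); cv2.imwrite("pics/f1.png",cv2.resize(im[y0:y0+150,u-100:u+100],None,fx=4,fy=4,interpolation=cv2.INTER_CUBIC)[:,:,::-1])
E
```

```text
21.4 [475.24299765  70.91405032 221.31315755]
[[ 241   55   12   39  408]
 [ 172  278   15   46  187]
 [ 310  278   15   58  276]
 [ 172  322   12   14   73]
 [ 220  352  216   19 2261]
 [ 112  359  107   12  797]]
248.59122950301938 76.06321734875418
33 408 (array([ 4.87062123e+02,  1.71972506e+02, -1.34300544e-01]), np.float64(0.1387088060507834))
37.5 408 (array([ 4.87035912e+02,  1.70868261e+02, -1.16970941e-01]), np.float64(0.15720696937697998))
```

View pics/f1.png

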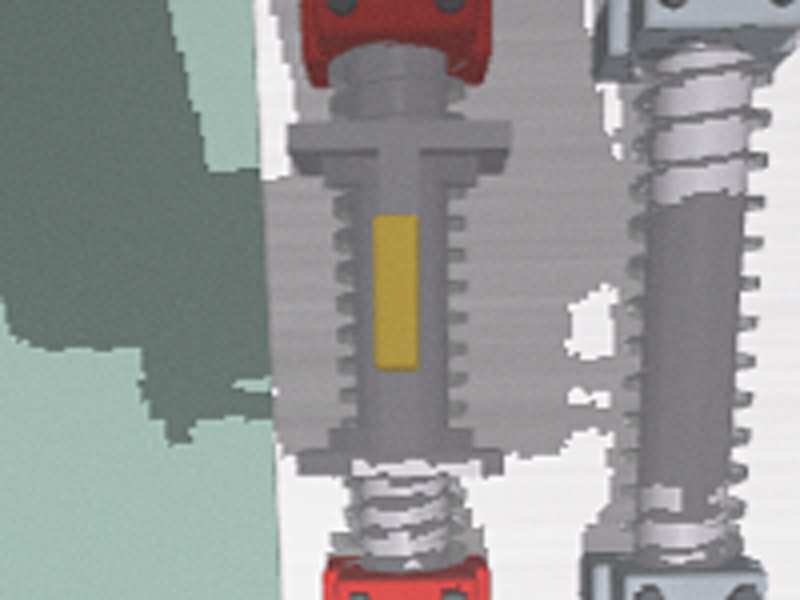

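The yellow leaf sits upright and centred over the red-block screw, between the blocks, with its tab at about (396,292). It dropped 4.3 mm into the thread. The other leaves haven't been touched, so I'm handing in.

```bash
python3 -c "
from workcell import ctrl
print(ctrl.close_job())"
```

```text
the job is handed in; nothing more can be done
None
```

I lowered the yellow leaf (leaf_a, pitch 8) home on the red-block screw near its middle and released it upright. It dropped 4.3 mm into the thread with about 16 N peak press. I picked it by measuring pitches in the camera images, so blue and black were never tried on the screw and still stand on the mat; the job is handed in but no verdict came back.

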